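Set a shelf board on the drilling jig and slide its mark under the bit

ROBOT

A 6-joint arm with a two-finger parallel gripper is mounted at the origin on the work surface. World frame = base frame: x ahead of the robot, y to its left, z up, the work surface at z = 0. Lengths are in m, angles in rad, forces in N, time in s.
With the tool pointing down it reaches from about 0.35 to 0.875 m from the base axis. Payload 15.5 kg.
Tool frame: the origin (TCP) lies at the very end of the fingers, on their centre line; the grasp point (between the pads) lies 19 mm behind it; z points along the fingers, y is the line along which they close (so a half turn about z gives the same grasp; the last joint's range is limited). The gripper opens to 85 mm and grips with 20 to 120 N. Pads are 22 mm wide; open, the fingers measure 114 mm over their backs; the gripper's body (76 mm by 85 mm) begins 54 mm behind the grasp point. The pads swing forward as they close: fully open they stand 13 mm farther back than shut.
Start: joints at [-1.319, 0.494, 1.345, -0, 1.302, -0.096], TCP at [0.213, -0.588, 0.203] pointing down, gripper open.
Joint ranges: [-2.91, 2.91], [-0.82, 2.16], [0.22, 2.67], [-1.22, 4.37], [0.12, 2.79], [-3.08, 3.08]. Speed limits (rad/s): [1.89, 1.89, 2.57, 3.01, 3.01, 3.01].

INTERFACE

Orientations are given as a 3x3 rotation matrix whose columns are the frame's x, y, z axes.
In Python, from rig import robot, read_camera, spot_in, silhouettes gives the robot as it stands. The module is installed in compiled form; this text tells all that it offers.
- The arm moves only by the tool step_arm, never from a script. Its argument "moves" is one flat list of numbers, 5 for each row, row after row: the opening, from 0 (shut) to 1 (fully open), then the shift along the tool's x, y, z in units of 40 mm (1.0 is 40 mm), then the turn about the tool's z in degrees. In form: [claw, x, y, z, yaw, claw, x, y, z, yaw, ...]. A call has 1 to 8 rows; each row is the pose to reach, as a shift and turn from the pose commanded when the call began, along the tool's axes at that moment; what a row does not reach only later rows make up. A row lasts 1/12 s, in which the tool goes at most 41.7 mm and 7.16 degrees, less where a joint would pass 70% of its speed; a pose out of reach is approached as far as the arm can. A call with a gripper value outside its range is refused whole. The fingers move at their own pace and stop on an object; the grip force is fixed at half the most. Time passes only in rows, so rows that repeat a pose let the fingers close. It gives the time, the measured TCP pose, the force, the opening and the grip force at its end, in the units of the state.
- robot.get_state(): the state, without advancing time (a new reading comes with each control period).
- read_camera(name): name is "scene" or "top" or "wrist"; returns a dict with "pixels" (480x640x3 uint8, red, green, blue), "intrinsics" (3x3 intrinsics, pixels), "cam_to_world" (4x4, takes a point from camera to world coordinates). Camera axes: x right, y up, looking along -z (the intrinsics and any distortion apply to the point x, -y, -z); pixel columns grow to the right and rows downward; lengths in m; the calibration is good to about 2 mm. A picture is of the moment at which its call begins. There is no depth.
- robot.close_job(): hands the job in; it is judged then, once.
Trained networks look in the newest picture that a camera, given by its name, has taken for a name from the list of things; names that differ only in an ending like _2 or _b are one class to them, and where a whole thing is asked for, a point or a joint stands for the part that bears it (a point fixed in the world has none). Each returns a list of dicts, best first, with "confidence" (0 to 1); they miss things now and then, are a little off and sometimes report something else, mostly with a low value. They report only what shows in the picture. A call takes as long as a camera call. They do not tell look-alikes from the thing itself.
- spot_in(camera, label): "bbox" ([left, top, width, height] in pixels, round what is visible of it).
- silhouettes(camera, label): "region" (480x640 bool, what is visible of it) and "bbox" ([left, top, width, height] in pixels, round what is visible of it).
The state is a dict: "t": time; "joint_positions": joint angles; "joint_vel": joint speeds; "joint_torque": joint torques, N m; "eef_pos": TCP position; "ee_rot": TCP orientation; "force": force on the tool from outside, world axes, zero at the start; "wrist_torque": the same for the moment, N m; "grip_width": finger opening in m; "grip_force": force on a finger pad.
Only numpy, scipy, OpenCV 4.12 (cv2) and the standard library are available. Lean on these libraries where they do the work, as an engineer would, in place of code of your own. Each camera call takes 0.05 s, during which the arm holds its last target. There are 200 camera calls.

TASK

Lower the plywood board, marked face up, over the two locating pins of the drill stand's sliding carriage until it lies flush on the carriage (either way round will do). Then slide the carriage by its wooden handle until the bit tip stands directly over the inside of the small ring pencilled on the board, and let go. Do not tip over any of the glass jars.

Things in the scene. Friction and masses are not known exactly. Their poses are not given: they have to be found in the camera images.
- board: loose plywood board, 64 mm (its x) by 170 mm (its y) by 18 mm thick, about 0.14 kg, lying flat on the table, to the left of the jig, marked face up. Two through holes of 15.5 mm diameter on its long centre line at y = -50 and y = +50 mm. Origin at the centre of its underside, z up. Can be gripped across its 64 mm width.
- mark (a point): centre of the pencilled ring (17 mm outside, 12 mm inside diameter, with a centre dot) on the board's upper face, at x 0, y +27 mm, z +18 mm in the board's frame
- jig: fixed drill stand: steel base 96 mm (its x) by 530 mm (y -310 to +220 mm), 12 mm high, carrying the slide, which runs along its y axis at x = 0. A column at x 0, y -290 mm, 440 mm high, holds a still, upright drill (70 mm across; chuck from 135 mm above the table up) over the -y end of the slide. Origin on the table under the slide line; z up.
- bit_tip (a point): point of the fixed drill bit (8 mm diameter), pointing down, in the jig's frame at x 0, y -120 mm, 80 mm above the table: 28 mm above the top of a seated board. The bit is bare for 55 mm above its point.
- carriage (a joint): travel of the sliding carriage in m, 0 to 0.24, growing as the carriage moves along the jig's -y, towards and under the drill. Friction of about 3 N holds it where it is left; no spring. It starts away from the drill, at 0 to 0.05.
- deck (a point): centre of the seat on the flat top of the aluminium carriage (46 x 280 mm), 34 mm above the table; axes as the jig's; moves with it (jig y = +80 mm - travel). Two steel pins stand on it at y -50 and +50 mm from here: 12 mm diameter for 18 mm, then tapering to 6 mm at 26 mm height. A seated board has its origin here and overhangs 9 mm each side, 22 mm above the base.
- handle_top (a point): centre of the top of the carriage's upright wooden handle, a block 24 mm (x) by 36 mm (y) by 60 mm high at y = +160 mm from the deck point, i.e. at the carriage's end away from the drill; this point is 94 mm above the table. Axes as the jig's.
- jar_a: closed clear-glass jar with a metal lid, 72 mm across, 130 mm tall, standing beyond the slide; a bystander; origin at the centre of its underside
- jar_b: closed clear-glass jar with a metal lid, 68 mm across, 100 mm tall, standing between the robot and the jig; a bystander; origin at the centre of its underside
- jar_c: closed clear-glass jar with a metal lid, 80 mm across, 150 mm tall, standing to the left of the board; a bystander; origin at the centre of its underside
Mind the look-alikes: they are no part of the job. Several things look just like the board: the one meant starts nearest to the robot's base.

How it is judged:
By the outcome, as a careful person would: the job done as asked, in the order asked, and still so for the second after the job is handed in, with the robot touching nothing.
It also fails if it takes over 54 s, if anything falls off the work surface, if the arm or the gripper's body presses on something with over 40 N, if the wrist force passes 120 N, or if a joint passes its speed limit or range.

## Working session

There is one attempt and no reset: what is moved stays moved. The work goes in short steps, Python scripts to look and compute and a tool call to move; the robot and the scene stay as the last step left them, time stands still between calls to the robot, and variables do not carry over. Pictures are saved under pics/ and viewed, at most 10 in all, crops included, and the job is handed in when it is done.

Besides the shell and the picture viewer there is one more tool, called after "Call:" in YAML: its name, and indented under it one key for each argument. step_arm: Moves the arm, as the interface text tells. Its arguments: {"type":"object","properties":{"moves":{"type":"array","items":{"type":"number"}}},"required":["moves"]}

```bash
mkdir -p pics; cat > h.py <<'E'
import numpy as np, cv2
from rig import robot, read_camera, spot_in, silhouettes
def cam(n,save=None):
    c=read_camera(n)
    if save: cv2.imwrite(save,c["pixels"][:,:,::-1])
    return c
def ray(c,u,v):
    K=np.array(c["intrinsics"]);T=np.array(c["cam_to_world"])
    d=np.linalg.inv(K)@[u,v,1]; d=T[:3,:3]@[d[0],-d[1],-d[2]]
    return T[:3,3],d
def toz(c,u,v,z):
    o,d=ray(c,u,v); return o+d*(z-o[2])/d[2]
def proj(c,p):
    K=np.array(c["intrinsics"]);T=np.array(c["cam_to_world"])
    q=T[:3,:3].T@(np.array(p)-T[:3,3]); q=K@[q[0],-q[1],-q[2]]; return q[:2]/q[2]
E
python3 - <<'E'
from h import *
np.set_printoptions(precision=4,suppress=True)
c=cam("top","pics/top.png"); print(c.keys(),c["intrinsics"],c["cam_to_world"])
s=cam("scene","pics/scene.png"); print(s["intrinsics"],s["cam_to_world"])
for l in ["board","jig","deck","handle_top","jar_a"]:
  for d in spot_in("top",l): print(l,d)
st=robot.get_state(); print(st)
E
```

```text
dict_keys(['pixels', 'intrinsics', 'cam_to_world']) [[495.2594   0.     318.6413]
 [  0.     495.2594 242.8673]
 [  0.       0.       1.    ]] [[ 0.021   0.9802 -0.197   0.2806]
 [-0.9998  0.0202 -0.0064  0.1951]
 [-0.0023  0.1971  0.9804  1.441 ]
 [ 0.      0.      0.      1.    ]]
[[606.3783   0.     324.5819]
 [  0.     606.3783 245.027 ]
 [  0.       0.       1.    ]] [[ 0.0227 -0.712   0.7018  1.5029]
 [ 0.9997  0.0127 -0.0194  0.155 ]
 [ 0.0049  0.702   0.7121  1.0363]
 [ 0.      0.      0.      1.    ]]
board {'bbox': [147.2, 293.8, 61.1, 32.2], 'confidence': 0.84}
board {'bbox': [241.0, 240.7, 61.2, 27.3], 'confidence': 0.72}
jig {'bbox': [346.3, 210.3, 268.4, 65.1], 'confidence': 0.89}
jig {'bbox': [237.1, 242.0, 60.9, 23.6], 'confidence': 0.43}
deck {'bbox': [348.1, 234.5, 99.9, 20.0], 'confidence': 0.96}
handle_top {'bbox': [347.9, 235.8, 98.3, 19.2], 'confidence': 0.92}
jar_a {'bbox': [352.0, 152.4, 23.6, 36.3], 'confidence': 0.82}
jar_a {'bbox': [168.4, 234.8, 42.4, 33.8], 'confidence': 0.74}
jar_a {'bbox': [342.6, 296.0, 22.2, 29.2], 'confidence': 0.61}
{'t': 0.35, 'joint_positions': array([-1.3185,  0.4938,  1.3456, -0.    ,  1.3025, -0.0955]), 'joint_vel': array([-0.0002, -0.0027, -0.0019,  0.0017,  0.0008,  0.0001]), 'joint_torque': array([ -0.0022, -88.1154, -38.3766,  -0.0002,   0.0045,   0.    ]), 'eef_pos': array([ 0.213 , -0.5875,  0.2032]), 'ee_rot': array([[ 0.9401,  0.3409, -0.0001],
       [ 0.3409, -0.9401,  0.0002],
       [ 0.    , -0.0003, -1.    ]]), 'force': array([0.152 , 0.0969, 0.0379]), 'wrist_torque': array([-0.0306, -0.0379, -0.0869]), 'grip_force': 0.0, 'grip_width': 0.08541731158822527}
```

View pics/top.png

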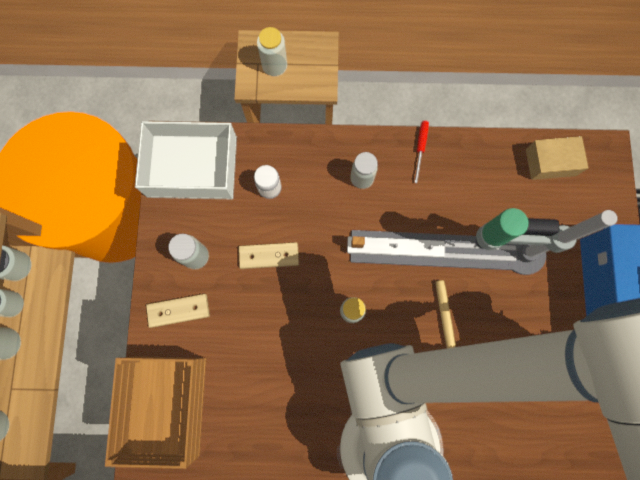

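View pics/scene.png

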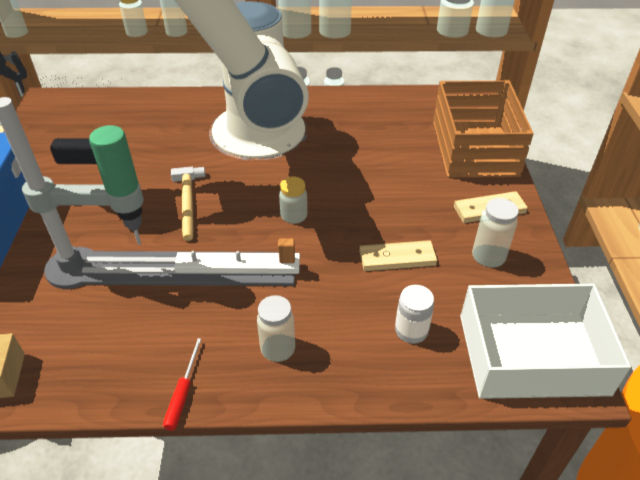

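Candidates in the top picture: plywood boards at (178,310) and (268,256). Other boards could be hidden behind the arm. I'll measure both boards and the jig.

```bash
cat > m.py <<'E'
from h import *
np.set_printoptions(precision=4,suppress=True)
c=cam("top")
im=c["pixels"]
s=cam("scene")
for n,cc in (("top",c),("scene",s)):
  for l in ["board","deck","jig"]:
    for d in silhouettes(n,l):
        m=d["region"].astype(np.uint8)
        cs,_=cv2.findContours(m,0,1); k=max(cs,key=cv2.contourArea)
        z={"board":.018,"deck":.034,"jig":.012}[l]
        P=np.array([toz(cc,u,v,z)[:2] for u,v in k[:,0]],np.float32)
        r=cv2.minAreaRect(P); 
        print(n,l,round(d["confidence"],2),d["bbox"],"world",np.array(r[0]),np.array(r[1]),r[2],"dist",np.hypot(*r[0]))
a=cv2.resize(im[225:340,130:310],None,fx=4,fy=4,interpolation=2)[:,:,::-1]
b=cv2.resize(im[190:280,335:620],(800,253),interpolation=2)[:,:,::-1]
o=np.zeros((480+0,800,3),np.uint8); 
cv2.imwrite("pics/boards.png",a); cv2.imwrite("pics/jig.png",b)
E
python3 m.py
```

```text
top board 0.89 [142.7, 294.7, 67.6, 29.9] world [0.3619 0.6043] [0.0692 0.1746] 11.572500228881836 dist 0.7044038476427237
top board 0.57 [240.6, 243.5, 60.1, 22.8] world [0.5275 0.3531] [0.0652 0.1668] 1.7219934463500977 dist 0.6347628286473935
top deck 0.92 [347.7, 234.2, 95.4, 23.9] world [ 0.5577 -0.0181] [0.2806 0.0527] 87.32037353515625 dist 0.5580032998791666
top deck 0.24 [168.2, 234.5, 43.4, 37.1] world [0.5317 0.5814] [0.1235 0.0796] 51.18805694580078 dist 0.7878532624458894
top jig 0.76 [348.6, 210.1, 268.0, 64.2] world [ 0.5882 -0.2777] [0.7968 0.198 ] 89.29077911376953 dist 0.650397383378288
scene board 0.75 [363.6, 240.9, 73.3, 28.5] world [0.5346 0.351 ] [0.0824 0.1746] 4.238182067871094 dist 0.639519582370307
scene board 0.61 [455.1, 191.8, 68.3, 30.1] world [0.3709 0.6028] [0.0817 0.1809] 12.109551429748535 dist 0.7077229136378421
scene deck 0.82 [177.3, 240.1, 122.4, 36.2] world [ 0.5467 -0.0171] [0.1113 0.2804] 0.5217956304550171 dist 0.5469974980980197
scene jig 0.76 [0.0, 99.4, 299.7, 191.8] world [ 0.3023 -0.4196] [1.202  0.4621] 47.34937286376953 dist 0.5171830801969216
```

View pics/boards.png

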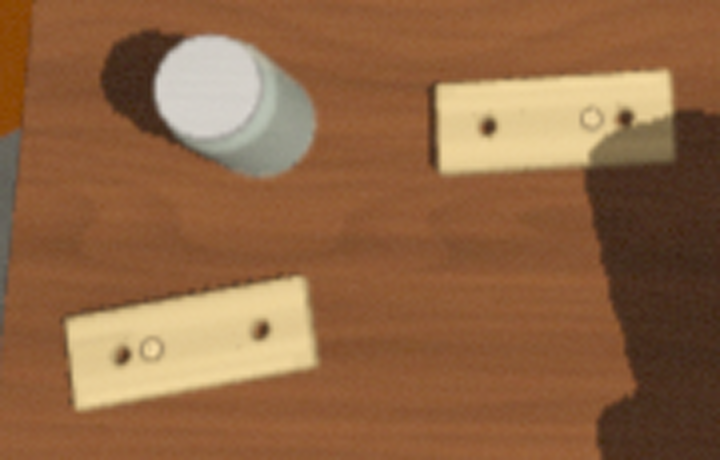

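View pics/jig.png

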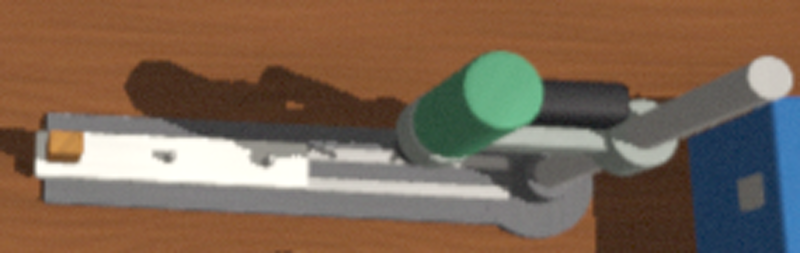

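Of the two boards, (268,256) is 0.635 m from the base and (178,310) is 0.704 m. So I choose the one at (268,256), with its ring near the hole on the jig side; the jar to its left agrees. I'll swing inward past the drill first, then look with the wrist camera.

Call:
step_arm:
  moves: [1, 6, -6.2, -1.8, -57, 1, 6, -6.2, -1.8, -57, 1, 6, -6.2, -1.8, -57, 1, 6, -6.2, -1.8, -57, 1, 6, -6.2, -1.8, -57, 1, 6, -6.2, -1.8, -57, 1, 6, -6.2, -1.8, -57, 1, 6, -6.2, -1.8, -57]

```text
t: 1.42
eef_pos: [0.3467, -0.288, 0.272]
ee_rot: [[0.22, 0.975, 0.0], [0.975, -0.22, -0.0], [-0.0, 0.0, -1.0]]
force: [0.9, -0.0, 0.4]
grip_width: 0.0851
grip_force: 0.0
```

```bash
cat >> h.py <<'E'
np.set_printoptions(precision=4,suppress=True)
def go(x,y,z,ang=None):
    "units to reach TCP x,y,z with tool-y axis at world angle ang (deg)"
    s=robot.get_state(); R=s["ee_rot"]; d=R.T@(np.array([x,y,z])-s["eef_pos"])/.04
    a=np.degrees(np.arctan2(R[1,1],R[0,1])); yaw=0 if ang is None else -((ang-a+180)%360-180)
    print("t",round(s["t"],2),"pos",s["eef_pos"],"ang",round(a,2),"units",d,"yaw",round(yaw,2),"rows",round(np.linalg.norm(d)/1.04,1),"j6",s["joint_positions"][5])
E
python3 - <<'E'
from h import *
go(.42,-.0,.30,0)
c=cam("wrist"); T=np.array(c["cam_to_world"]); s=robot.get_state()
print("cam in tool", s["ee_rot"].T@(T[:3,3]-s["eef_pos"]), s["ee_rot"].T@T[:3,:3], c["intrinsics"])
E
```

```text
t 1.42 pos [ 0.3467 -0.288   0.272 ] ang -12.73 units [ 7.4265  0.2001 -0.7018] yaw -12.73 rows 7.2 j6 -0.6035324263336858
cam in tool [ 0.0644  0.0003 -0.1693] [[-0.0128  0.9598  0.2805]
 [ 0.9999  0.0119  0.0049]
 [ 0.0014  0.2806 -0.9598]] [[386.3724   0.     319.5453]
 [  0.     386.3724 234.6042]
 [  0.       0.       1.    ]]
```

Call:
step_arm:
  moves: [1, 7.5, 0.2, -0.5, -13, 1, 7.5, 0.2, -0.5, -13, 1, 7.5, 0.2, -0.5, -13, 1, 7.5, 0.2, -0.5, -13, 1, 7.5, 0.2, -0.5, -13, 1, 7.5, 0.2, -0.5, -13, 1, 7.5, 0.2, -0.5, -13, 1, 8.6, 0.8, -0.2, -13]

```text
t: 2.13
eef_pos: [0.4441, 0.027, 0.2847]
ee_rot: [[0.001, 1.0, 0.003], [1.0, -0.001, -0.0], [-0.0, 0.003, -1.0]]
force: [1.7, -0.9, 1.6]
grip_width: 0.0857
grip_force: 0.0
```

```bash
python3 - <<'E'
from h import *
go(.53,.06,.25,0)
E
```

```text
t 2.13 pos [0.4441 0.027  0.2847] ang -0.05 units [0.8273 2.145  0.8727] yaw -0.05 rows 2.4 j6 -0.0730495002784852
```

Call:
step_arm:
  moves: [1, 0.8, 2.1, 0.9, 0, 1, 0.8, 2.1, 0.9, 0, 1, 0.8, 2.1, 0.9, 0, 1, 0.8, 2.1, 0.9, 0, 1, 0.8, 2.1, 0.9, 0]

```text
t: 2.55
eef_pos: [0.5287, 0.0562, 0.2462]
ee_rot: [[0.001, 1.0, -0.002], [1.0, -0.001, -0.0], [-0.0, -0.002, -1.0]]
force: [0.2, 0.5, 0.5]
grip_width: 0.0857
grip_force: 0.0
```

```bash
python3 - <<'E'
from h import *
c=cam("wrist","pics/w1.png"); np.save("w1.npy",c,allow_pickle=True)
cam("scene","pics/s1.png")
go(.53,.37,.25,0)
for d in silhouettes("wrist","deck"):
    k=max(cv2.findContours(d["region"].astype(np.uint8),0,1)[0],key=cv2.contourArea)
    P=np.array([toz(c,u,v,.034)[:2] for u,v in k[:,0]],np.float32); print(d["confidence"],cv2.minAreaRect(P))
E
```

```text
t 2.65 pos [0.5282 0.0557 0.2472] ang -0.1 units [ 7.8566  0.0316 -0.071 ] yaw -0.1 rows 7.6 j6 -0.005562677624796295
```

View pics/w1.png

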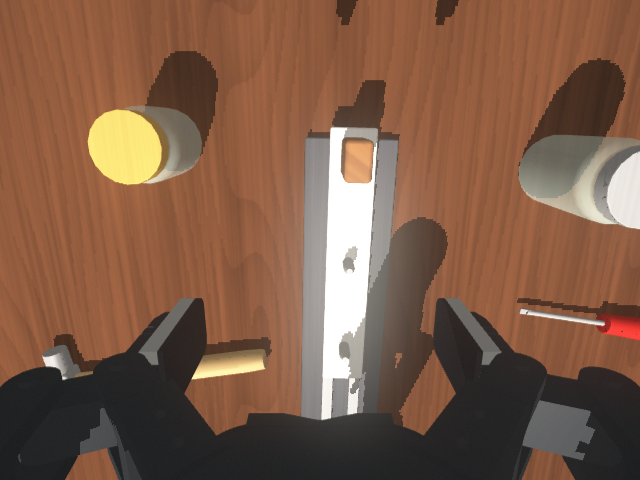

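```bash
python3 - <<'E'
import cv2,numpy as np
i=cv2.imread("pics/w1.png")
f=lambda y0:cv2.resize(i[y0:y0+130,300:400],None,fx=4,fy=4,interpolation=2)
cv2.imwrite("pics/w1c.png",np.hstack([f(115),f(245)]))
g=i.astype(int).min(2)
for r in range(120,420,12): 
    w=np.where(g[r,300:400]>200)[0]+300
    print(r,(w.min(),w.max(),len(w)) if len(w) else None)
E
```

```text
120 None
132 (np.int64(331), np.int64(344), 14)
144 (np.int64(330), np.int64(376), 13)
156 (np.int64(330), np.int64(375), 14)
168 (np.int64(329), np.int64(374), 14)
180 (np.int64(329), np.int64(374), 20)
192 (np.int64(328), np.int64(373), 46)
204 (np.int64(328), np.int64(372), 45)
216 (np.int64(328), np.int64(371), 44)
228 (np.int64(327), np.int64(370), 44)
240 (np.int64(327), np.int64(370), 44)
252 (np.int64(326), np.int64(369), 35)
264 (np.int64(326), np.int64(368), 32)
276 (np.int64(326), np.int64(367), 42)
288 (np.int64(325), np.int64(367), 43)
300 (np.int64(325), np.int64(366), 42)
312 (np.int64(324), np.int64(365), 42)
324 (np.int64(324), np.int64(359), 36)
336 (np.int64(324), np.int64(353), 19)
348 (np.int64(323), np.int64(338), 16)
360 (np.int64(323), np.int64(348), 26)
372 (np.int64(323), np.int64(350), 28)
384 (np.int64(323), np.int64(351), 12)
396 (np.int64(322), np.int64(357), 20)
408 (np.int64(322), np.int64(356), 18)
```

View pics/w1c.png

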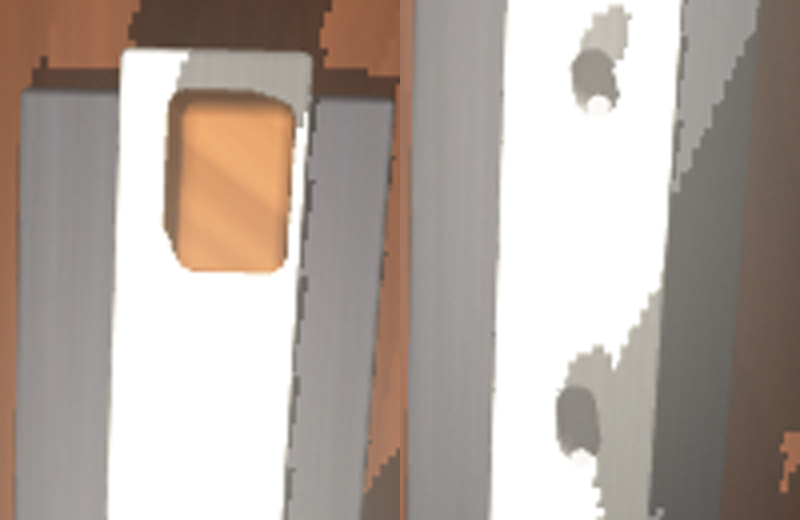

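```bash
python3 - <<'E'
from h import *
c=np.load("w1.npy",allow_pickle=True).item()
a=toz(c,349.5,270.7,.06);b=toz(c,345,359.5,.06);h=toz(c,359.2,161.7,.094)
print("pins",a,b,np.linalg.norm(a-b),"handle",h,(h-(a+b)/2))
L=np.array([toz(c,x,r,.034)[:2] for r,x in((132,330.5),(192,327.8),(252,325.8),(312,323.8))])
Rr=np.array([toz(c,x,r,.034)[:2] for r,x in((192,373.8),(252,369.8),(312,365.8))])
print(L,Rr, np.polyfit(L[:,1],L[:,0],1),np.polyfit(Rr[:,1],Rr[:,0],1)); print("end",toz(c,354,127.5,.034))
d=a-b; print("axis deg from +y", np.degrees(np.arctan2(-d[0],d[1])))
E
```

```text
pins [ 0.5581 -0.0147  0.06  ] [ 0.5553 -0.1157  0.06  ] 0.10097451532375008 handle [0.5613 0.095  0.094 ] [0.0047 0.1602 0.034 ]
[[ 0.539   0.1173]
 [ 0.5367  0.0593]
 [ 0.5349 -0.004 ]
 [ 0.533  -0.0734]] [[ 0.5827  0.0593]
 [ 0.581  -0.0041]
 [ 0.579  -0.0734]] [0.0314 0.5351] [0.0282 0.5811]
end [0.5615 0.1215 0.034 ]
axis deg from +y -1.5462615963945532
```

Call:
step_arm:
  moves: [1, 8.3, 0, 0.5, 0, 1, 8.3, 0, 0.5, 0, 1, 8.3, 0, 0.5, 0, 1, 8.3, 0, 0.5, 0, 1, 8.3, 0, 0.5, 0, 1, 8.3, 0, 0.5, 0, 1, 8.3, 0, 0.5, 0, 1, 8.3, 0, 0.5, 0]

```text
t: 3.37
eef_pos: [0.5287, 0.3896, 0.2278]
ee_rot: [[0.002, 1.0, 0.001], [1.0, -0.002, 0.001], [0.001, 0.001, -1.0]]
force: [0.7, -0.9, 0.1]
grip_width: 0.0851
grip_force: 0.0
```

Call:
step_arm:
  moves: [1, 0.2, 0, 0, 0, 1, 0.2, 0, 0, 0, 1, 0.2, 0, 0, 0]

```text
t: 3.62
eef_pos: [0.529, 0.3955, 0.2273]
ee_rot: [[0.001, 1.0, 0.0], [1.0, -0.001, -0.0], [-0.0, 0.0, -1.0]]
force: [-0.4, -0.1, 0.2]
grip_width: 0.0859
grip_force: 0.0
```

```bash
python3 - <<'E'
from h import *
w=np.load("w1.npy",allow_pickle=True).item()
print("base end",toz(w,351,137.5,.012))
c=cam("wrist","pics/w2.png"); np.save("w2.npy",c,allow_pickle=True)
go(.53,.35,.1,0)
h=cv2.cvtColor(c["pixels"],cv2.COLOR_RGB2HSV)
for d in silhouettes("wrist","board"):
    k=max(cv2.findContours(d["region"].astype(np.uint8),0,1)[0],key=cv2.contourArea)
    P=np.array([toz(c,u,v,.018)[:2] for u,v in k[:,0]],np.float32); print(d["confidence"],d["bbox"],cv2.minAreaRect(P))
E
```

```text
base end [0.5605 0.1114 0.012 ]
t 3.67 pos [0.5293 0.3948 0.2274] ang -0.11 units [-1.1205  0.0198  3.1854] yaw -0.11 rows 3.2 j6 0.5527457424330718
0.93 [278.8, 149.4, 77.3, 166.6] ((0.5266620516777039, 0.35211068391799927), (0.06411270052194595, 0.17145276069641113), 4.80091667175293)
0.59 [94.7, 0.0, 98.8, 68.2] ((0.3756844699382782, 0.547019362449646), (0.06996713578701019, 0.05585150420665741), 10.593777656555176)
```

View pics/w2.png

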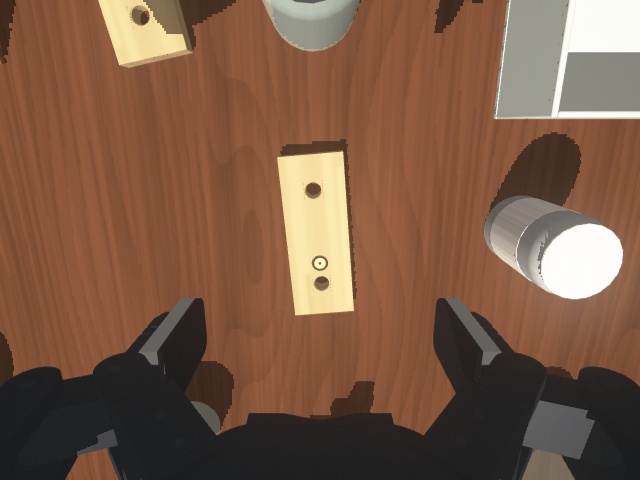

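```bash
python3 - <<'E'
from h import *
c=np.load("w2.npy",allow_pickle=True).item()
P=[toz(c,u,v,.018) for u,v in ((313.5,190),(321.5,283.3),(320,263.3))]
C=[toz(c,u,v,.018) for u,v in ((278,156),(344,151),(354,311),(295,315))]
print(np.array(P),"mid",(P[0]+P[1])/2,np.linalg.norm(P[0]-P[1]),"corners mean",np.mean(C,0))
d=P[0]-P[1];a=np.degrees(np.arctan2(-d[0],d[1])); d2=(C[0]+C[1]-C[2]-C[3]);print("axis CCW from +y",a,np.degrees(np.arctan2(-d2[0],d2[1])))
go(.5267,.352,.06,4.75); go(.5267,.352,.022,4.75)
E
```

```text
[[0.5232 0.4011 0.018 ]
 [0.5311 0.3011 0.018 ]
 [0.5295 0.3237 0.018 ]] mid [0.5271 0.3511 0.018 ] 0.10031098639672933 corners mean [0.5276 0.3514 0.018 ]
axis CCW from +y 4.534950760226184 4.498456041923654
t 3.72 pos [0.5294 0.3945 0.2275] ang -0.15 units [-1.0632 -0.0673  4.1867] yaw -4.9 rows 4.2 j6 0.552817075894067
t 3.72 pos [0.5294 0.3945 0.2275] ang -0.15 units [-1.0631 -0.0676  5.1367] yaw -4.9 rows 5.0 j6 0.552817075894067
```

Call:
step_arm:
  moves: [1, -1.08, -0.06, 2, -4.75, 1, -1.08, -0.06, 4, -4.75, 1, -1.08, -0.06, 4.4, -4.75, 1, -1.08, -0.06, 4.4, -4.75, 1, -1.08, -0.06, 4.4, -4.75, 1, -1.08, -0.06, 4.4, -4.75, 1, -1.08, -0.06, 4.4, -4.75, 1, -1.08, -0.06, 4.4, -4.75]

```text
t: 4.38
eef_pos: [0.5281, 0.353, 0.0529]
ee_rot: [[-0.081, 0.997, 0.002], [0.997, 0.081, 0.001], [0.001, 0.003, -1.0]]
force: [-0.5, -0.4, 0.9]
grip_width: 0.0853
grip_force: 0.0
```

```bash
python3 - <<'E'
from h import *
go(.527,.3513,.0,4.6)
E
```

```text
t 4.38 pos [0.5281 0.353  0.0529] ang 4.62 units [-0.0414 -0.0349  1.3228] yaw 0.02 rows 1.3 j6 0.41448570328737644
```

Call:
step_arm:
  moves: [1, -0.03, -0.02, 0.7, 0, 1, -0.03, -0.02, 1.1, 0, 1, -0.03, -0.02, 1.3, 0, 1, -0.03, -0.02, 1.3, 0, 0.5, -0.03, -0.02, 1.3, 0, 0, -0.03, -0.02, 1.3, 0, 0, -0.03, -0.02, 1.3, 0, 0, -0.03, -0.02, 1.3, 0]

```text
t: 5.05
eef_pos: [0.5266, 0.352, -0.0001]
ee_rot: [[-0.082, 0.997, 0.001], [0.997, 0.082, 0.001], [0.001, 0.001, -1.0]]
force: [0.4, -0.0, 0.9]
grip_width: 0.039
grip_force: 0.0
```

Call:
step_arm:
  moves: [0, 0, 0, 0, 0, 0, 0, 0, 0, 0, 0, 0, 0, 0, 0]

```text
t: 5.3
eef_pos: [0.5261, 0.3517, -0.001]
ee_rot: [[-0.082, 0.997, 0.0], [0.997, 0.082, 0.0], [0.0, 0.0, -1.0]]
force: [0.1, 1.0, 0.1]
grip_width: 0.0009
grip_force: 0.0
```

The grip closed on nothing, so I'll look.

```bash
python3 - <<'E'
from h import *
c=cam("wrist"); s=cam("scene")
print(robot.get_state()["force"])
x=s["pixels"][190:310,320:480]
cv2.imwrite("pics/miss.png",np.hstack([cv2.resize(x,(480,360),interpolation=2),cv2.resize(c["pixels"],(320,240)).repeat(1,0) if 0 else cv2.copyMakeBorder(cv2.resize(c["pixels"],(320,240),interpolation=3),0,120,0,0,0)])[:,:,::-1])
E
```

```text
[0.1583 0.2288 0.5645]
```

View pics/miss.png

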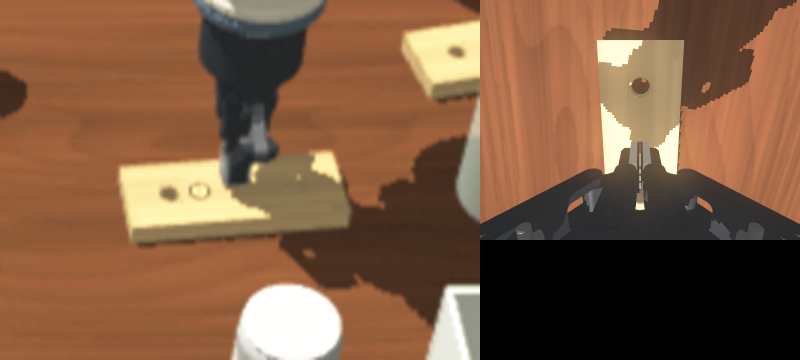

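The view shows the fingers closed on top of the board, so the real fingertips sit well above the reported TCP. The wrist image puts them about 25 mm back. I'll back off, reopen, and descend with force checks.

Call:
step_arm:
  moves: [0, 0, 0, -0.5, 0, 0, 0, 0, -0.5, 0, 1, 0, 0, -0.5, 0, 1, 0, 0, -0.5, 0, 1, 0, 0, -0.5, 0, 1, 0, 0, -0.5, 0, 1, 0, 0, -0.5, 0, 1, 0, 0, -0.5, 0]

```text
t: 6.07
eef_pos: [0.5259, 0.3516, 0.0185]
ee_rot: [[-0.082, 0.997, -0.0], [0.997, 0.082, -0.0], [-0.0, -0.0, -1.0]]
force: [-0.8, -0.4, -0.7]
grip_width: 0.0724
grip_force: 0.0
```

```bash
python3 - <<'E'
from h import *
c=cam("wrist","pics/w3.png"); np.save("w3.npy",c,allow_pickle=True)
s=robot.get_state(); print(s["grip_width"])
T=c["cam_to_world"]
for nm,z in (("tcp",0),("-25",-.025),("-40",-.04)):
    print(nm,[proj(c,s["eef_pos"]+s["ee_rot"]@np.array([.011*a,.0427*b,z])) for a,b in((1,-1),(1,1))])
for d in silhouettes("wrist","board"):
    k=max(cv2.findContours(d["region"].astype(np.uint8),0,1)[0],key=cv2.contourArea)
    P=np.array([toz(c,u,v,.018)[:2] for u,v in k[:,0]],np.float32); print(d["confidence"],d["bbox"],cv2.minAreaRect(P))
go(.527,.3513,-.005,4.6)
E
```

```text
0.07893213036636536
tcp [array([228.2174, 253.7236]), array([411.0681, 253.6372])]
-25 [array([214.1944, 273.8684]), array([425.1064, 273.7718])]
-40 [array([203.5054, 289.2238]), array([435.8075, 289.1201])]
t 6.17 pos [0.526  0.3516 0.0187] ang 4.68 units [-0.01    0.0249  0.5928] yaw 0.08 rows 0.6 j6 0.4132799536518946
```

View pics/w3.png

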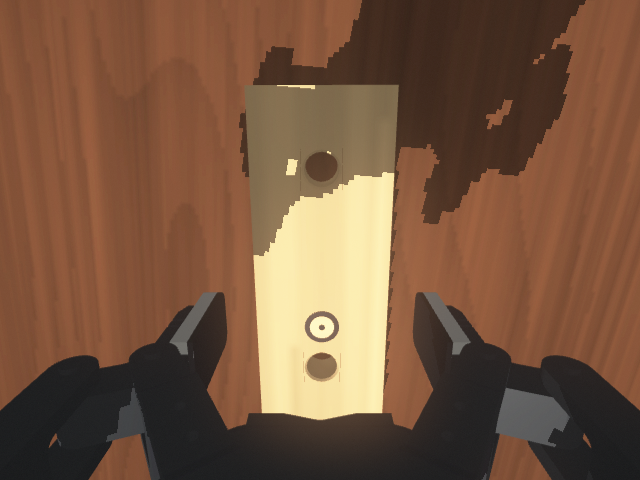

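The board is square between the open fingers, with holes at (321,166) and (321,367) and the ring at (321,327). The open tips project about 42 mm behind the TCP, so I'll descend to TCP z of about -0.03 with force checks.

Call:
step_arm:
  moves: [1, 0, 0.01, 0.4, 0, 1, 0, 0.01, 0.7, 0, 1, 0, 0.01, 0.9, 0, 1, 0, 0.01, 0.9, 0]

```text
t: 6.5
eef_pos: [0.5253, 0.351, -0.0191]
ee_rot: [[-0.082, 0.997, -0.003], [0.997, 0.082, -0.001], [-0.001, -0.003, -1.0]]
force: [-0.8, -0.4, 0.1]
grip_width: 0.0857
grip_force: 0.0
```

Call:
step_arm:
  moves: [1, 0, 0, 0.1, 0, 1, 0, 0, 0.2, 0, 1, 0, 0, 0.3, 0, 1, 0, 0, 0.3, 0]

```text
t: 6.83
eef_pos: [0.5262, 0.3516, -0.0297]
ee_rot: [[-0.082, 0.997, -0.0], [0.997, 0.082, -0.0], [-0.0, -0.001, -1.0]]
force: [-0.6, 0.3, 0.7]
grip_width: 0.0853
grip_force: 0.0
```

```bash
python3 - <<'E'
from h import *
c=np.load("w3.npy",allow_pickle=True).item()
a,b,m=[toz(c,u,v,.018) for u,v in((321.3,166),(321.3,367),(321.3,327))]; print(a,b,m,(a+b)/2,np.linalg.norm(a-b))
go(.527,.3513,-.03,4.6)
print(robot.get_state()["force"])
E
```

```text
[0.5225 0.403  0.018 ] [0.5309 0.3012 0.018 ] [0.529  0.3241 0.018 ] [0.5267 0.3521 0.018 ] 0.1021284817731005
t 6.83 pos [ 0.5262  0.3516 -0.0297] ang 4.68 units [-0.0081  0.0186  0.0081] yaw 0.08 rows 0.0 j6 0.41300694843940816
[-0.5524  0.2931  0.6601]
```

No contact at -0.03, as the wrist image predicted. Closing now.

Call:
step_arm:
  moves: [0, 0, 0, 0, 0, 0, 0, 0, 0, 0, 0, 0, 0, 0, 0, 0, 0, 0, 0, 0, 0, 0, 0, 0, 0, 0, 0, 0, 0, 0]

```text
t: 7.33
eef_pos: [0.5266, 0.3518, -0.0285]
ee_rot: [[-0.082, 0.997, 0.001], [0.997, 0.082, 0.0], [0.0, 0.001, -1.0]]
force: [-2.3, -1.0, 5.6]
grip_width: 0.0623
grip_force: 66.5
```

Call:
step_arm:
  moves: [0, 0, 0, -0.4, 0, 0, 0, 0, -1, 0, 0, 0, 0, -2, 0, 0, 0, 0, -3, 0, 0, 0, 0, -4, 0, 0, 0, 0, -4, 0, 0, 0, 0, -4, 0]

```text
t: 7.92
eef_pos: [0.5277, 0.3524, 0.1334]
ee_rot: [[-0.082, 0.997, 0.004], [0.997, 0.082, 0.002], [0.002, 0.005, -1.0]]
force: [0.1, 0.1, -3.5]
grip_width: 0.0625
grip_force: 66.7
```

```bash
cat > hold.py <<'E'
from h import *
c=cam("wrist","pics/w4.png"); np.save("w4.npy",c,allow_pickle=True)
s=robot.get_state(); zt=s["eef_pos"][2]+.0285+.018
print(s["eef_pos"],s["grip_width"],s["grip_force"],s["force"],zt)
g=cv2.cvtColor(c["pixels"],cv2.COLOR_RGB2GRAY)
h=cv2.HoughCircles(cv2.medianBlur(g[:260,180:460],3),cv2.HOUGH_GRADIENT,1,20,param1=100,param2=18,minRadius=10,maxRadius=40)
for u,v,r in (h[0][:6] if h is not None else []):
    p=toz(c,u+180,v,zt); print(u+180,v,r,"tool",(s["ee_rot"].T@(p-s["eef_pos"]))*1000,"mm r",r*1000*np.linalg.norm(p-c["cam_to_world"][:3,3])/386)
E
python3 hold.py
```

```text
[0.5265 0.3517 0.1313] 0.062217590156525754 66.69056296348572 [ 0.1281  0.4304 -3.0184] 0.17784059478409514
```

```bash
python3 - <<'E'
from h import *
c=np.load("w4.npy",allow_pickle=True).item(); s=robot.get_state(); zt=.1778
R,p=s["ee_rot"],s["eef_pos"]
f=lambda x,y=0,z=zt:proj(c,p+R@np.array([x,y,0])+[0,0,z-p[2]])
print("hole",f(.05),f(.058),"end",f(.085),f(.085,.032),f(.085,-.032))
g=cv2.cvtColor(c["pixels"],cv2.COLOR_RGB2GRAY)
u,v=f(.05).astype(int)
print(g[max(0,v-90):v+60:5,u-60:u+64:6])
E
```

```text
hole [316.4833 186.7549] [316.4156 162.154 ] end [316.1685  72.2706] [421.2681  72.2536] [210.8953  72.2877]
[[118 118 119 118 117 114 112 113 113 111 110 111 111 110 110 111 113 116
  117 119 118]
 [119 119 119 119 117 115 114 113 113 112 110 110 111 109 111 112 113 116
  118 117 118]
 [119 118 119 120 118 115 114 112 113 112 111 110 110 111 110 110 113 115
  118 118 119]
 [119 119 119 121 118 117 114 113 114 112 111 110 111 111 111 111 113 117
  119 118 119]
 [120 119 119 120 117 117 115 113 114 112 112 110 110 111 111 112 114 116
  119 119 118]
 [119 121 120 121 119 115 224 223 114 113 111 111 111 111 111 111 114 118
  118 118 119]
 [120 120 120 121 119 117 228 228 114 113 112 112 111 111 112 111 114 118
  119 119 117]
 [120 122 120 121 119 230 228 115 115 114 112 111 112 111 112 111 114 117
  119 118 120]
 [121 121 121 233 231 229 228 115 114 114 112 112 111 112 112 111 114 117
  119 119 119]
 [233 230 234 234 231 230 229 116 114 114 112 111 112 111 112 112 115 117
  119 119 120]
 [233 234 233 234 231 230 115 116 114 114 112 111 111 111 112 111 114 117
  119 119 118]
 [233 234 23
[... 979 characters left out ...]
9 120 118 117 114 113 111  99 100  99 100 109 112 112 115 119
  119 120 119]
 [119 119 120 120 118 116 113 111 111 110 107 107 109 111 112 112 116 119
  119 119 119]
 [120 119 120 120 118 117 113 113 113 113 111 111 111 112 111 112 115 119
  119 119 119]
 [119 119 119 119 118 116 113 111 112 112 112 111 112 111 111 113 116 119
  120 120 119]
 [119 119 119 119 118 117 114 113 112 111 112 112 111 112 112 113 118 121
  120 120 119]
 [120 120 119 119 118 117 114 114 113 112 111 112 113 112 113 114 117 121
  120 120 120]
 [119 119 119 120 118 116 114 114 113 112 112 112 113 113 112 113 119 120
  121 122 121]
 [119 120 119 120 119 117 115 114 114 114 113 113 113 113 113 115 118 122
  121 122 122]]
```

```bash
python3 - <<'E'
from h import *
go(.5562,-.0655,.11,-1.69)
E
```

```text
t 7.97 pos [0.5265 0.3517 0.1313] ang 4.68 units [-10.4568  -0.1125   0.5285] yaw 6.37 rows 10.1 j6 0.4130220641650172
```

Call:
step_arm:
  moves: [0, -0.5, 0, 0, 1, 0, -1.4, 0, 0, 3, 0, -2.4, 0, 0, 6.4, 0, -3.4, 0, 0, 6.4, 0, -4.4, 0, 0, 6.4, 0, -5.4, -0.1, 0, 6.4, 0, -6.4, -0.1, 0, 6.4, 0, -7.4, -0.1, 0, 6.4]

```text
t: 8.63
eef_pos: [0.545, 0.0545, 0.1291]
ee_rot: [[0.03, 1.0, -0.003], [1.0, -0.03, 0.0], [-0.0, -0.003, -1.0]]
force: [1.4, -0.3, -1.2]
grip_width: 0.0624
grip_force: 66.6
```

Call:
step_arm:
  moves: [0, -0.9, 0, 0.1, 0, 0, -1.8, 0, 0.2, 0, 0, -2.5, 0, 0.4, 0, 0, -2.9, 0, 0.5, 0, 0, -2.9, 0, 0.5, 0, 0, -2.9, 0, 0.5, 0]

```text
t: 9.13
eef_pos: [0.5419, -0.06, 0.1092]
ee_rot: [[0.032, 0.999, -0.003], [0.999, -0.032, 0.001], [0.001, -0.003, -1.0]]
force: [-0.1, 0.7, -1.0]
grip_width: 0.0627
grip_force: 66.6
```

```bash
python3 - <<'E'
from h import *
go(.5562,-.0655,.06,-1.69)
E
```

```text
t 9.13 pos [ 0.5419 -0.06    0.1092] ang -1.83 units [-0.1258  0.3666  1.2277] yaw -0.14 rows 1.2 j6 -0.1881230867993856
```

Call:
step_arm:
  moves: [0, -0.13, 0.37, 0.4, 0, 0, -0.13, 0.37, 1, 0, 0, -0.13, 0.37, 1.5, 0, 0, -0.13, 0.37, 1.5, 0, 0, -0.13, 0.37, 1.5, 0, 0, -0.13, 0.37, 1.5, 0]

```text
t: 9.63
eef_pos: [0.558, -0.0646, 0.0515]
ee_rot: [[0.029, 1.0, 0.0], [1.0, -0.029, 0.0], [0.0, 0.0, -1.0]]
force: [0.2, 0.2, -1.4]
grip_width: 0.0629
grip_force: 66.8
```

```bash
python3 - <<'E'
from h import *
go(.5562,-.0655,.03,-1.69)
c=cam("wrist"); s=cam("scene"); np.save("w5.npy",[c,s],allow_pickle=True)
st=robot.get_state(); print(st["force"]); p,R=st["eef_pos"],st["ee_rot"]
bz=p[2]+.0285
hp=p+R@np.array([.0506,.0005,0]); hp[2]=bz+.018
u,v=proj(c,hp); print("hole at",u,v)
D=np.array([-.029,-1,0])/1.0004; d0=np.array([.5565,-.065,0])
for k in(-.05,.05): print("pin",k,"wrist",proj(c,d0-D*k+[0,0,.06]),"scene",proj(s,d0-D*k+[0,0,.06]))
b=p.copy(); b[2]=bz
for x,y in((.085,.032),(.085,-.032),(-.085,-.032),(-.085,.032)): print("corner scene",proj(s,b+R@np.array([x,y,0])))
x=c["pixels"][int(v)-60:int(v)+60,int(u)-60:int(u)+60]
y=s["pixels"][215:305,160:310]
cv2.imwrite("pics/w5.png",np.hstack([cv2.resize(x,(280,280),interpolation=2),cv2.resize(y,(467,280),interpolation=2)])[:,:,::-1])
E
```

```text
t 9.63 pos [ 0.558  -0.0646  0.0515] ang -1.68 units [-0.0233 -0.0432  0.5375] yaw 0.01 rows 0.5 j6 -0.19241948977936102
[-0.2649  0.2878 -1.4935]
hole at 322.34189905771547 185.9993296317853
pin -0.05 wrist [316.5092 377.8896] scene [192.0693 251.2762]
pin 0.05 wrist [315.7866 173.0257] scene [236.806 251.63 ]
corner scene [250.3206 256.4453]
corner scene [252.9729 235.8052]
corner scene [177.2897 235.1594]
corner scene [172.051  255.7743]
```

View pics/w5.png

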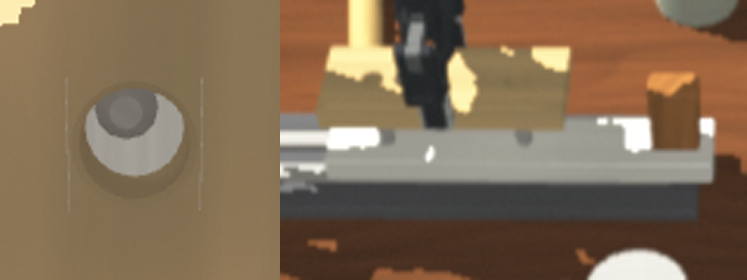

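In the last view the pin top shows through the +y hole at wrist pixel (316,172.6), against a predicted (315.8,173.0). The hole itself is at about (319,185). Now I'll compute the remaining correction.

```bash
python3 - <<'E'
from h import *
c=np.load("w5.npy",allow_pickle=True)[0]
st=robot.get_state(); p,R=st["eef_pos"],st["ee_rot"]; 
for off in (.026,.0285,.031):
  h=toz(c,319,185,p[2]+off+.018); q=toz(c,316,172.6,.06)
  print(h,q,"move tool mm",R.T@(q-h)*1000)
print(p)
E
```

```text
[ 0.5594 -0.0145  0.096 ] [ 0.558  -0.0148  0.06  ] move tool mm [-0.4069 -1.3584 36.0447]
[ 0.5594 -0.0141  0.0985] [ 0.558  -0.0148  0.06  ] move tool mm [-0.7961 -1.3658 38.5448]
[ 0.5594 -0.0137  0.101 ] [ 0.558  -0.0148  0.06  ] move tool mm [-1.1854 -1.3732 41.0449]
[ 0.5584 -0.065   0.052 ]
```

Call:
step_arm:
  moves: [0, -0.02, -0.035, 0.2, 0, 0, -0.02, -0.035, 0.4, 0, 0, -0.02, -0.035, 0.6, 0, 0, -0.02, -0.035, 0.75, 0, 0, -0.02, -0.035, 0.75, 0]

```text
t: 10.15
eef_pos: [0.5554, -0.0658, 0.0193]
ee_rot: [[0.03, 1.0, -0.002], [1.0, -0.03, 0.001], [0.0, -0.002, -1.0]]
force: [-0.3, -0.7, -1.9]
grip_width: 0.0627
grip_force: 66.9
```

Call:
step_arm:
  moves: [0, 0, 0, 0.1, 0, 0, 0, 0, 0.2, 0, 0, 0, 0, 0.3, 0, 0, 0, 0, 0.3, 0]

```text
t: 10.48
eef_pos: [0.556, -0.0659, 0.0082]
ee_rot: [[0.03, 1.0, -0.001], [1.0, -0.03, 0.0], [0.0, -0.001, -1.0]]
force: [-0.0, -0.3, -1.3]
grip_width: 0.0628
grip_force: 66.9
```

Call:
step_arm:
  moves: [0, 0, 0, 0.05, 0, 0, 0, 0, 0.1, 0, 0, 0, 0, 0.1, 0, 0, 0, 0, 0.1, 0]

```text
t: 10.82
eef_pos: [0.5565, -0.066, 0.0055]
ee_rot: [[0.03, 1.0, 0.001], [1.0, -0.03, -0.0], [-0.0, 0.001, -1.0]]
force: [-2.3, 0.4, 9.8]
grip_width: 0.0624
grip_force: 68.3
```

Contact came at the expected seat height, with a 9.8 N push. Releasing and rising.

Call:
step_arm:
  moves: [1, 0, 0, 0, 0, 1, 0, 0, 0, 0, 1, 0, 0, 0, 0, 1, 0, 0, 0, 0, 1, 0, 0, 0, 0, 1, 0, 0, 0, 0, 1, 0, 0, -0.5, 0, 1, 0, 0, -1, 0]

```text
t: 11.48
eef_pos: [0.5554, -0.0658, 0.0444]
ee_rot: [[0.03, 1.0, -0.003], [1.0, -0.03, 0.001], [0.001, -0.003, -1.0]]
force: [0.3, 0.3, 0.6]
grip_width: 0.0854
grip_force: 0.0
```

Call:
step_arm:
  moves: [1, 0, 0, -1, 0, 1, 0, 0, -2, 0, 1, 0, 0, -3, 0, 1, 0, 0, -4, 0, 1, 0.9, 0, -4.5, 0, 1, 1.5, 0, -4.5, 0, 1, 1.5, 0, -4.5, 0, 1, 1.5, 0, -4.5, 0]

```text
t: 12.15
eef_pos: [0.558, -0.0051, 0.2251]
ee_rot: [[0.028, 1.0, 0.0], [1.0, -0.028, -0.0], [-0.0, 0.0, -1.0]]
force: [0.8, -0.5, -0.1]
grip_width: 0.0854
grip_force: 0.0
```

```bash
python3 - <<'E'
from h import *
c=cam("wrist"); s=cam("scene"); np.save("w6.npy",[c,s],allow_pickle=True)
st=robot.get_state(); print(st["eef_pos"],st["force"],st["grip_width"])
D=np.array([-.029,-1,0])/1.0004; d0=np.array([.5565,-.065,0])
for n,z in ((-.05,.06),(.05,.06),(-.027,.052),(-.085,.052),(.085,.052)): print(n,proj(c,d0-D*n+[0,0,z]))
for d in silhouettes("wrist","board"):
    k=max(cv2.findContours(d["region"].astype(np.uint8),0,1)[0],key=cv2.contourArea)
    for z in (.048,.052,.06,.07):
        P=np.array([toz(c,u,v,z)[:2] for u,v in k[:,0]],np.float32); print(d["confidence"],d["bbox"],z,cv2.minAreaRect(P))
E
```

```text
[ 0.5579 -0.0063  0.2244] [-0.4697  0.9467 -1.085 ] 0.08526706614137203
-0.05 [319.5551 316.4966]
0.05 [319.5902 215.543 ]
-0.027 [319.5587 291.101 ]
-0.085 [319.5405 343.9062]
0.085 [319.5986 175.0353]
0.74 [284.1, 170.8, 73.9, 174.1] 0.048 ((0.5565650463104248, -0.06668741255998611), (0.17418180406093597, 0.06497126817703247), 88.35317993164062)
0.74 [284.1, 170.8, 73.9, 174.1] 0.052 ((0.5566051602363586, -0.06517623364925385), (0.172179713845253, 0.06422445178031921), 88.35318756103516)
0.74 [284.1, 170.8, 73.9, 174.1] 0.06 ((0.5566852688789368, -0.0621538907289505), (0.16817553341388702, 0.06273091584444046), 88.35320281982422)
0.74 [284.1, 170.8, 73.9, 174.1] 0.07 ((0.5567854642868042, -0.058375969529151917), (0.16317032277584076, 0.06086394563317299), 88.35321807861328)
```

```bash
python3 - <<'E'
from h import *
c,s=np.load("w6.npy",allow_pickle=True)
print("bit pred scene",proj(s,[.5517,-.2286,.08]),proj(s,[.5517,-.2286,.135]),"px/5mm y",proj(s,[.5517,-.2236,.08]))
u,v=proj(s,[.5517,-.2286,.08]).astype(int)
print(u,v); print(cv2.cvtColor(s["pixels"],cv2.COLOR_RGB2GRAY)[v-16:v+12,u-16:u+17])
print("ring"); print(cv2.cvtColor(c["pixels"],cv2.COLOR_RGB2GRAY)[280:304,307:333])
E
```

```text
bit pred scene [139.3285 244.5698] [133.88   226.5729] px/5mm y [141.6017 244.541 ]
139 244
[[113 112 112 110 101  85  75  66  63  61  64  63  61  63  65  75  98 107
  107 108 107 107 108 108 107 107 107 107 107 108 108 108 108]
 [110 109 109 109 108 103  93  79  68  64  65  66  67  76  87  96 107 109
  111 110 109 109 110 111 108 108 108 107 107 107 106 105 106]
 [107 106 107 108 108 108 106  98  89  83  84  85  92  99 105 107 109 110
  109 110 111 111 111 111 111 110 111 110 109 108 108 108 107]
 [106 105 107 107 106 108 107 106 104 101 101 108 113 111 108 109 109 109
  110 109 108 110 110 111 110 111 112 110 109 110 109 108 107]
 [105 105 104 104 105 104 104 104 104 107 109 120 117 114 110 108 107 108
  108 107 109 108 108 110 109 110 109 109 109 109 110 109 108]
 [104 103 103 102 103 103 102 103 105 106 110 126 119 115 111 107 106 106
  106 108 108 108 108 109 108 109 108 109 108 109 110 110 110]
 [109 107 105 105 102 104 104 104 106 105 109 127 120 116 112 107 108 107
  109 108 109 109 110 110 111 110 111 111 111 111 111 112 112]
 [112 113 111 109 106 105 105 105 106 106 108 118
[... 4750 characters left out ...]
45 245 180
  116 106 166 230 231 233 234 236]
 [234 234 233 232 232 230 175 113 110 131 170 229 231 230 206 204 147 114
  106 166 227 231 232 233 234 236]
 [235 233 233 232 232 232 228 204 142 110 113 131 130 130 121 121 108 108
  167 226 231 232 232 233 155 150]
 [235 234 233 232 232 232 232 230 227 203 142 110 109 109 107 135 167 225
  228 232 232 231 232 153 128 127]
 [234 234 232 232 232 232 231 231 231 229 227 225 225 224 225 226 227 231
  231 231 231 231 232 136 127 129]
 [233 232 232 232 232 232 232 232 232 231 231 230 229 229 230 231 231 231
  231 231 231 231 231 136 125 129]
 [231 231 232 232 232 232 232 231 232 231 231 230 229 229 230 231 231 231
  231 231 232 232 232 134 127 127]]
```

```bash
python3 - <<'E'
from h import *
c,s=np.load("w6.npy",allow_pickle=True)
print("mark",toz(c,319.6,292.6,.052),"handle pred pix",proj(c,[.5611,.095,.094]))
go(.5611,.095,.1,-1.69)
E
```

```text
mark [ 0.5557 -0.0936  0.052 ] handle pred pix [319.6122  79.2328]
t 12.3 pos [ 0.5579 -0.0066  0.2244] ang -1.75 units [2.5426 0.0062 3.1084] yaw -0.06 rows 3.9 j6 -0.0882291546075855
```

Call:
step_arm:
  moves: [1, 1, 0, 0.5, 0, 1, 2, 0, 1.2, 0, 1, 2.55, 0, 2, 0, 1, 2.55, 0, 2.9, 0, 1, 2.55, 0, 3, 0, 1, 2.55, 0, 3, 0, 1, 2.55, 0, 3, 0]

```text
t: 12.88
eef_pos: [0.5619, 0.0948, 0.106]
ee_rot: [[0.031, 1.0, 0.0], [1.0, -0.031, -0.0], [-0.0, 0.0, -1.0]]
force: [1.0, -1.0, 0.1]
grip_width: 0.0857
grip_force: 0.0
```

```bash
python3 - <<'E'
from h import *
go(.5611,.095,.025,-1.69)
c=cam("wrist"); 
h=cv2.cvtColor(c["pixels"],cv2.COLOR_RGB2HSV)
print("pred handle corners",[proj(c,[.5611+a*.012,.095+b*.018,.094]) for a in(-1,1) for b in (-1,1)])
m=((h[...,0]>8)&(h[...,0]<18)&(h[...,1]>90)&(h[...,2]>190)).astype(np.uint8)
n,l,st,ce=cv2.connectedComponentsWithStats(m[100:420,220:420]); print([ (list(a),b) for a,b in zip(st[1:],ce[1:]) if a[4]>300])
E
```

```text
t 12.88 pos [0.5619 0.0948 0.106 ] ang -1.78 units [ 0.0051 -0.0205  2.025 ] yaw -0.09 rows 1.9 j6 0.09371956382856113
pred handle corners [array([295.8362, 299.4684]), array([292.2679, 232.679 ]), array([342.1588, 298.1213]), array([341.0344, 231.1883])]
[([np.int32(74), np.int32(134), np.int32(46), np.int32(62), np.int32(2003)], array([ 97.4813, 165.6146]))]
```

Handle matches its prediction to within 2 px. Descending and gripping it.

Call:
step_arm:
  moves: [1, 0, -0.02, 0.6, 0, 1, 0, -0.02, 1.2, 0, 1, 0, -0.02, 1.7, 0, 1, 0, -0.02, 2, 0, 1, 0, -0.02, 2, 0, 1, 0, -0.02, 2, 0]

```text
t: 13.43
eef_pos: [0.5615, 0.0952, 0.0264]
ee_rot: [[0.031, 1.0, 0.002], [1.0, -0.031, 0.0], [0.0, 0.002, -1.0]]
force: [0.1, -0.9, -0.1]
grip_width: 0.0855
grip_force: 0.0
```

Call:
step_arm:
  moves: [0, 0, 0, 0, 0, 0, 0, 0, 0, 0, 0, 0, 0, 0, 0, 0, 0, 0, 0, 0, 0, 0, 0, 0, 0, 0, 0, 0, 0, 0, 0, 0, 0, 0, 0, 0, 0, 0, 0, 0]

```text
t: 14.1
eef_pos: [0.5608, 0.096, 0.0254]
ee_rot: [[0.03, 1.0, 0.001], [1.0, -0.03, -0.0], [-0.0, 0.001, -1.0]]
force: [-0.6, -1.0, 8.9]
grip_width: 0.0232
grip_force: 58.3
```

Call:
step_arm:
  moves: [0, -0.15, 0, 0, 0, 0, -0.5, 0, 0, 0, 0, -0.9, 0, 0, 0, 0, -1.3, 0, 0, 0, 0, -1.7, 0, 0, 0, 0, -2.1, 0, 0, 0, 0, -2.4, 0, 0, 0, 0, -2.4, 0, 0, 0]

```text
t: 14.77
eef_pos: [0.5582, -0.002, 0.0254]
ee_rot: [[0.031, 1.0, 0.001], [1.0, -0.031, -0.001], [-0.001, 0.001, -1.0]]
force: [1.0, -3.4, 5.7]
grip_width: 0.0235
grip_force: 58.8
```

Call:
step_arm:
  moves: [0, -0.3, 0, 0, 0, 0, -0.6, 0, 0, 0, 0, -0.8, 0, 0, 0, 0, -0.95, 0, 0, 0, 0, -1, 0, 0, 0, 0, -1, 0, 0, 0, 0, -1, 0, 0, 0]

```text
t: 15.35
eef_pos: [0.5572, -0.0405, 0.0254]
ee_rot: [[0.03, 1.0, 0.002], [1.0, -0.03, -0.001], [-0.001, 0.002, -1.0]]
force: [1.0, -2.9, 6.7]
grip_width: 0.0233
grip_force: 58.8
```

```bash
python3 - <<'E'
from h import *
s=cam("scene"); st=robot.get_state(); print(st["t"],st["eef_pos"],st["force"],st["grip_width"])
u,v=proj(s,[.5517,-.2286,.08]); m=proj(s,[.5517,-.2286,.052]); print("bit",u,v,"mark if right",m)
m=m.astype(int); cv2.imwrite("pics/slid.png",s["pixels"][:,:,::-1]); np.save("w7.npy",s,allow_pickle=True)
g=cv2.cvtColor(s["pixels"],cv2.COLOR_RGB2GRAY); print(m,"\n",g[m[1]-16:m[1]+9,m[0]-14:m[0]+15])
for d in silhouettes("scene","board"): print(d["confidence"],d["bbox"])
for y in(-.085,.085): print([proj(s,[.5517+x,-.2286+.027+y,.052]) for x in(-.032,.032)])
E
```

```text
15.4 [ 0.5571 -0.0405  0.0254] [ 1.429  -3.3123  5.7571] 0.023541914882205195
bit 139.32845163110193 244.56983262349942 mark if right [141.9818 253.334 ]
[141 253] 
 [[111 105 105 106 106 107 109 111 129 117 112 109 108 110 112 111 112 111
  112 111 112 112 112 112 112 111 111 110 106]
 [112 108 109 109 109 109 110 113 126 117 113 109 106 113 114 114 115 115
  115 116 114 115 115 114 115 114 113 108 108]
 [116 111 109 111 110 112 111 114 116 117 114 110 107 112 115 116 117 116
  117 118 118 118 118 117 117 114 112 109 108]
 [118 114 111 111 111 112 112 113 116 127 116 110 107 110 114 115 115 116
  117 118 118 118 118 117 117 113 110 107 109]
 [117 114 111 109 111 110 111 112 114 125 116 112 109 107 113 114 115 116
  115 117 117 116 116 116 116 112 111 108 109]
 [126 124 121 119 119 118 119 119 119 123 121 114 109 110 117 119 119 120
  120 121 121 121 121 122 122 120 117 116 115]
 [179 178 177 176 176 175 174 174 176 175 164 134 121 148 158 159 160 159
  160 160 160 160 161 160 161 160 159 158 157]
 [223 223 223 223 222 222 222 222 222 222 218 199 172 207 213 215 215 214
  215 215 215
[... 1572 characters left out ...]
7 236 218 208 200 149 135 140 133]
 [240 240 239 239 240 239 240 240 239 240 240 240 240 239 239 239 240 240
  240 240 240 240 238 238 237 218 211 205 152]
 [240 239 239 238 238 239 238 239 239 239 240 241 240 239 239 239 239 240
  240 239 240 241 241 240 239 238 238 237 214]
 [234 220 214 214 213 214 214 214 215 218 236 237 221 215 215 216 215 215
  216 215 219 236 237 220 216 215 216 215 211]
 [198 153 138 137 136 136 136 137 137 148 203 208 155 137 137 138 137 138
  138 138 149 203 207 154 138 136 136 137 137]]
0.6 [114.8, 242.4, 80.5, 28.2]
0.56 [454.9, 192.9, 70.2, 31.5]
[array([119.0469, 243.5359]), array([112.8033, 264.1456])]
[array([193.9068, 242.591 ]), array([190.1861, 263.1184])]
```

In the scene camera the bit tip is at (139.1,245). The point straight below it on the board is (141.8,253.7), and the ring centre is (141.6,253.8), so it is within 1 mm. Releasing and backing up.

Call:
step_arm:
  moves: [1, 0, 0, 0, 0, 1, 0, 0, 0, 0, 1, 0, 0, 0, 0, 1, 0, 0, 0, 0, 1, 0, 0, 0, 0, 1, 0, 0, 0, 0, 1, 0, 0, 0, 0, 1, 0, 0, 0, 0]

```text
t: 16.12
eef_pos: [0.5563, -0.04, 0.0248]
ee_rot: [[0.03, 1.0, -0.0], [1.0, -0.03, 0.0], [0.0, -0.0, -1.0]]
force: [0.3, 0.2, 0.5]
grip_width: 0.0856
grip_force: 0.0
```

Call:
step_arm:
  moves: [1, 0, 0, -0.4, 0, 1, 0, 0, -1, 0, 1, 0, 0, -2, 0, 1, 0, 0, -3, 0, 1, 0, 0, -4, 0, 1, 0.8, 0, -4.5, 0, 1, 1.6, 0, -4.5, 0, 1, 1.6, 0, -4.5, 0]

```text
t: 16.78
eef_pos: [0.5588, 0.0279, 0.2066]
ee_rot: [[0.028, 1.0, 0.003], [1.0, -0.028, 0.001], [0.001, 0.003, -1.0]]
force: [0.1, -0.3, -0.2]
grip_width: 0.0856
grip_force: 0.0
```

```bash
python3 - <<'E'
from h import *
o=np.load("w7.npy",allow_pickle=True).item()["pixels"]; s=cam("scene"); st=robot.get_state(); print(st["t"],st["eef_pos"],st["force"])
a=cv2.cvtColor(o[225:275,105:200],cv2.COLOR_RGB2GRAY).astype(np.float32);b=cv2.cvtColor(s["pixels"][225:275,105:200],cv2.COLOR_RGB2GRAY).astype(np.float32)
g=cv2.cvtColor(s["pixels"],cv2.COLOR_RGB2GRAY)
print(g[250:259,135:149]); print(g[242:248,135:149])
for d in spot_in("scene","jar_a"): print(d)
E
```

```text
16.8333 [0.5583 0.0261 0.2056] [-0.4516 -0.5944 -0.0787]
[[234 234 235 237 238 237 237 230 230 236 238 239 239 239]
 [234 236 236 235 228 223 224 208 196 205 224 236 238 238]
 [222 234 235 224 201 229 233 221 223 176 179 232 236 237]
 [187 230 233 195 204 244 239 229 243 215 144 227 235 235]
 [184 230 231 179 210 244 238 235 235 196 158 228 235 235]
 [223 235 234 200 182 226 229 225 187 158 205 233 235 234]
 [234 236 236 226 207 194 191 190 196 212 232 236 236 233]
 [239 238 239 238 236 229 228 228 235 237 238 238 238 237]
 [241 240 241 241 241 240 240 241 241 241 241 241 241 241]]
[[121 124 124 115 110 112 120 121 121 122 123 122 123 123]
 [178 178 165 134 123 150 160 161 163 162 162 163 163 162]
 [224 224 219 201 176 210 215 216 217 217 217 217 217 216]
 [237 237 237 234 226 234 236 236 236 236 236 236 236 236]
 [240 240 240 240 240 240 240 240 240 240 240 240 240 240]
 [241 241 241 242 242 241 242 242 242 242 242 242 241 242]]
{'bbox': [257.7, 291.2, 37.0, 68.6], 'confidence': 0.93}
{'bbox': [471.6, 197.2, 47.1, 69.8], 'confidence': 0.9}
{'bbox': [279.9, 175.5, 25.9, 48.4], 'confidence': 0.56}
```

Nothing moved on release, and the jars are upright. Handing in.

```bash
python3 -c "
from rig import robot
print(robot.close_job())"
```

```text
the job is handed in; nothing more can be done
None
```

The job is handed in at about 17 s: the board lies flush on the pins, the bit tip is within about 1 mm of the ring's centre by the scene camera, the handle is released and all three jars stand; the only slip was a first grasp that closed on top of the board.

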